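# Stow the chain tool under the tool box's cantilever tray

### The arm

A 6-joint arm with a two-finger parallel gripper is mounted at the origin on a cart in front of the work surface, level with it; the furniture and walls round the work are solid. World frame = base frame: x ahead of the robot, y to its left, z up, the work surface at z = 0. Lengths are in mm, angles in rad, forces in N, time in s.
With the tool pointing down it reaches from about 350 to 975 mm from the base axis. Payload 7.1 kg.
Tool frame: the origin (TCP) lies between the finger pads; the fingertips stand 14 mm ahead of it and the grasp point (between the pads) lies 5 mm behind it; z points along the fingers, y is the line along which they close (so a half turn about z gives the same grasp; the last joint's range is limited). The gripper opens to 88 mm and grips with 3 to 60 N. Pads are 20 mm wide; open, the fingers measure 115 mm over their backs; the gripper's body (75 mm by 178 mm) begins 61 mm behind the grasp point.
Start: joints at [-1.317, 0.423, 1.63, -0, 1.089, -0.019], TCP at [168.412, -601.866, 236.675] pointing down, gripper open.
Joint ranges: [-3, 3], [-0.9, 2.11], [0.09, 2.58], [-1.31, 4.45], [0.11, 2.69], [-2.54, 2.54]. Speed limits (rad/s): [2.39, 2.39, 3.01, 3.14, 3.14, 3.14].

### API

Orientations are given as a rotation vector (axis times angle).
In Python, from workcell import ctrl gives the robot as it stands. The module is installed in compiled form; this text tells all that it offers.
- The arm moves only by the tool servo_tool, never from a script. Its argument "plan" is a list of rows, each a list of 3 entries, a list of its own where there are three numbers: the closure, from 0 (fully open) to 1 (shut), then the shift along the world's x, y, z in mm, then the turn about the world's z in degrees. In form: [[hand, [x, y, z], yaw], ...]. A call has 1 to 10 rows; each row is the pose to reach, as a shift and turn from the pose commanded when the call began; what a row does not reach only later rows make up. A row lasts 1/12 s, in which the tool goes at most 41.7 mm and 7.16 degrees, less where a joint would pass 70% of its speed; a pose out of reach is approached as far as the arm can. A call with a gripper value outside its range is refused whole. The fingers move at their own pace and stop on an object; the grip force is fixed at half the most. Time passes only in rows, so rows that repeat a pose let the fingers close. It gives the time, the measured TCP pose, the force, the opening and the grip force at its end, in the units of the state.
- ctrl.get_obs(): the state, without advancing time (a new reading comes with each control period).
- ctrl.get_image(name): name is "side" or "top"; returns the picture (420x560x3 uint8, blue, green, red); there is no depth.
- ctrl.camera_info(name): a dict with "fovy" (degrees; the focal length in pixels is half the picture's height over the tangent of half this angle, whatever the lens; pixels are square), "cx", "cy" (the principal point, pixels), "rvec" (rotation vector, rad) and "tvec" (3), from world to camera coordinates, as OpenCV has them. Camera axes: x right, y down, z forward; pixel columns grow to the right and rows downward; lengths in mm; the calibration is good to about 2 mm. A picture is of the moment at which its call begins. camera_info takes no time and is no camera call.
- ctrl.close_job(): hands the job in; it is judged then, once.
The state is a dict: "t": time; "qpos": joint angles; "qvel": joint speeds; "joint_torque": joint torques, N m; "ee_pos": TCP position; "orientation": TCP orientation; "ft_force": force on the tool from outside, world axes, zero at the start; "moment": the same for the moment, N m; "width": finger opening in mm; "grasp_force": force on a finger pad.
Only numpy, scipy, OpenCV 4.12 (cv2) and the standard library are available. Lean on these libraries where they do the work, as an engineer would, in place of code of your own. Each camera call takes 0.05 s, during which the arm holds its last target. There are 200 camera calls.

### The job

Put the chain rivet tool away in the bottom of the tool box: swing the box's top tray up and over to the right, as the robot sees it, by its handle until it stays there, lay the chain tool flat in the compartment underneath, then swing the tray back and lower it fully home, setting it down rather than letting it drop. The brake pads must stay in the tray and the boxed inner tube is to be left where it lies.

Things in the scene. Friction and masses are not known exactly. Their poses are not given: they have to be found in the camera images.
- tool_box: Open grey sheet-metal tool box fixed to the desk, 210 (its x) x 172 (its y) x 85 mm high, walls and floor 4 mm; origin at the centre of its underside, z up. An aluminium tray fills its upper part. At each x end the tray hangs on two parallel steel links (within 12 mm of the inside of the x walls), so it stays level and swings up and over to the box's -y side; the mouth is then clear.
- compartment (a point): Centre of the compartment's floor, 4 mm above the box's underside; axes as the box. The floor measures 202 (x) x 164 (y) mm; with the tray shut there is 43 mm of height under it.
- swing (a joint): Angle q of the tray's links, rad: 0 tray fully down (its stop), 2.705 fully open (its stop, beside the box). In the box's frame the tray shifts from shut by y = 0.110*(cos(q-0.1745)-0.985), z = 0.110*(sin(q-0.1745)+0.174). No spring or catch: let go near an end it falls to that stop by its weight (0.3 kg in all); near the top of the arc friction holds it.
- tray_handle (a point): Centre of the tray's black grip bar: 124 mm long along the box's x, 15 mm wide (y), 18 mm high, on two 12 mm posts 100 mm apart, 39 mm above the tray's rim; 120 mm above the desk when shut, 202 mm when open and 198 mm off toward the box's -y. Axes as the box.
- tray_floor (a point): Centre of the tray's inner floor. Tray 180 (x) x 154 (y) x 34 mm outside, walls 3 mm, one low wall along x in the middle under the handle; its rim is 4 mm below the box's rim when shut, its underside 129 mm above the desk when open. Axes as the box.
- chain_tool: Chain rivet tool lying on the desk, 30 x 130 x 23 mm, 0.16 kg. Long axis its own y, origin at the centre of its underside, z up: round handle 23 mm thick from y = +5 to +65 mm, dark block 30 mm wide, 20 mm high from -30 to +5, thin 10 mm rod from -30 to -65. Balances near y = +10 mm. It and the boxed tube may change places.
- tube_box: Small cardboard box with an inner tube, 61 x 90 x 36 mm, lying on the desk beside the chain tool; origin at the centre of its underside. Not to be moved.
- brake_pad_a: Black brake pad, 30 x 52 x 12 mm, loose in the tray's half toward the box's +y; origin at the centre of its underside.
- brake_pad_b: Black brake pad, same, loose in the tray's half toward the box's -y; origin at the centre of its underside.
There are look-alikes about, which are no part of the job. Leave any brown look-alike of the chain_tool alone. Leave any pink look-alike of the brake_pad_a alone.

How it is judged (in metres and radians):
On the way, in this order (a step that is already met when the one before it is completed fails the run):
1. the tray is swung fully open and stays there, let go (value of joint swing above 2.55 rad and contact force between the fingers and tray below 0.05 N), for 0.3 s.
2. the chain tool lies in the open compartment, let go (value of joint swing above 2.3 rad and z of chain_tool in the frame of tool_box below 0.03 m and x of chain_tool in the frame of tool_box between -0.1 and 0.1 m and y of chain_tool in the frame of tool_box between -0.08 and 0.08 m and contact force between the fingers and chain_tool below 0.05 N), for 0.2 s.
At the end, for the whole second after the job is handed in: The tray is fully down (within 0.05 rad, about 5 mm, of its stop), the chain tool lies at rest in the compartment under it (its origin inside the box's walls and less than 30 mm above the box's underside), and both brake pads are still in the tray (inside its walls, within 30 mm of its floor) (value of joint swing below 0.05 rad and z of chain_tool in the frame of tool_box between -0.005 and 0.03 m and x of chain_tool in the frame of tool_box between -0.1 and 0.1 m and y of chain_tool in the frame of tool_box between -0.08 and 0.08 m and linear speed of chain_tool below 0.02 m/s and x of brake_pad_a in the frame of tray_floor between -0.087 and 0.087 m and y of brake_pad_a in the frame of tray_floor between -0.074 and 0.074 m and z of brake_pad_a in the frame of tray_floor between -0.01 and 0.03 m and x of brake_pad_b in the frame of tray_floor between -0.087 and 0.087 m and y of brake_pad_b in the frame of tray_floor between -0.074 and 0.074 m and z of brake_pad_b in the frame of tray_floor between -0.01 and 0.03 m); the robot touches nothing.
It fails at once if the tray drops (swings shut faster than 4 rad/s, about 0.44 m/s) (velocity of joint swing below -4 rad/s).
It fails at once if the boxed inner tube is moved more than 30 mm (distance of tube_box from where it was at the start of the episode above 0.03 m).
It also fails if it takes over 72 s, if anything falls off the work surface, if the arm or the gripper's body presses on something with over 40 N, if the wrist force passes 120 N, or if a joint passes its speed limit or range.

## Working session

There is one attempt and no reset: what is moved stays moved. The work goes in short steps, Python scripts to look and compute and a tool call to move; the robot and the scene stay as the last step left them, time stands still between calls to the robot, and variables do not carry over. Pictures are saved under pics/ and viewed, at most 10 in all, crops included, and the job is handed in when it is done.

Besides the shell and the picture viewer there is one more tool, called after "Emit:" as name(argument=value, ...) on one line, values as JSON. servo_tool: Moves the arm, as the interface text tells. Its arguments: {"type":"object","properties":{"plan":{"type":"array"}},"required":["plan"]}

```bash
mkdir -p pics; cat > h.py <<'E'
import numpy as np, cv2
from workcell import ctrl
def cam(n):
    c=ctrl.camera_info(n); f=210/np.tan(np.radians(c["fovy"])/2)
    K=np.array([[f,0,c["cx"]],[0,f,c["cy"]],[0,0,1]]); R=cv2.Rodrigues(np.array(c["rvec"],float))[0]
    return K,R,np.array(c["tvec"],float).reshape(3)
def proj(n,P):
    K,R,t=cam(n); q=(K@(R@np.atleast_2d(P).T+t[:,None])).T; return q[:,:2]/q[:,2:]
def onz(n,uv,z):
    K,R,t=cam(n); o=-R.T@t; d=R.T@np.linalg.inv(K)@np.array([*uv,1.]); return o+d*(z-o[2])/d[2]
def tri(a,b):
    P=[cam(n)[0]@np.c_[cam(n)[1],cam(n)[2]] for n in ("top","side")]
    X=cv2.triangulatePoints(P[0],P[1],np.array(a,float).reshape(2,1),np.array(b,float).reshape(2,1)); return (X[:3]/X[3]).ravel()
def pic(n,f):
    im=ctrl.get_image(n); cv2.imwrite("pics/"+f,cv2.resize(im,(800,600),interpolation=cv2.INTER_CUBIC)); return im
E
python3 - <<'E'
from h import *
for n in("top","side"):
    pic(n,n+"0.png");print(ctrl.camera_info(n),-cam(n)[1].T@cam(n)[2])
print(ctrl.get_obs())
E
```

```text
{'fovy': 52.47107029822748, 'cx': 273.53527134004514, 'cy': 215.16295034675727, 'rvec': array([ 2.08636402, -2.12886013,  0.24090458]), 'tvec': array([  7.93504218, 476.86454231, 961.61349669])} [ 254.83433515    7.46712037 1042.67299637]
{'fovy': 46.37396104649671, 'cx': 290.5324839802113, 'cy': 203.64793625705624, 'rvec': array([ 1.90767093, -0.12951889,  0.10019028]), 'tvec': array([-449.02089088,  128.46856585, 1095.46694661])} [  303.74571995 -1042.42333825   489.14607782]
{'t': 0.1, 'qpos': array([-1.31702241e+00,  4.23786354e-01,  1.63060194e+00, -1.23144156e-06,
        1.08864071e+00, -1.90413844e-02]), 'qvel': array([ 0.00086542, -0.00186712, -0.00150723, -0.00162958,  0.00108498,
       -0.00082922]), 'joint_torque': array([-1.94054919e-03, -5.45614243e+01, -2.74324554e+01,  6.44418458e-02,
        1.87968073e-02, -3.07324069e-05]), 'ee_pos': array([ 168.27779499, -601.40692889,  235.97030965]), 'orientation': array([-3.11099683e+00, -4.27016460e-01,  2.65778134e-04]), 'ft_force': array([ 0.54575658,  0.20213634, -0.13602303]), 'moment': array([-0.05335368, -0.00759523, -0.01213295]), 'grasp_force': 0.0, 'width': 87.79119916123831}
```

View pics/top0.png

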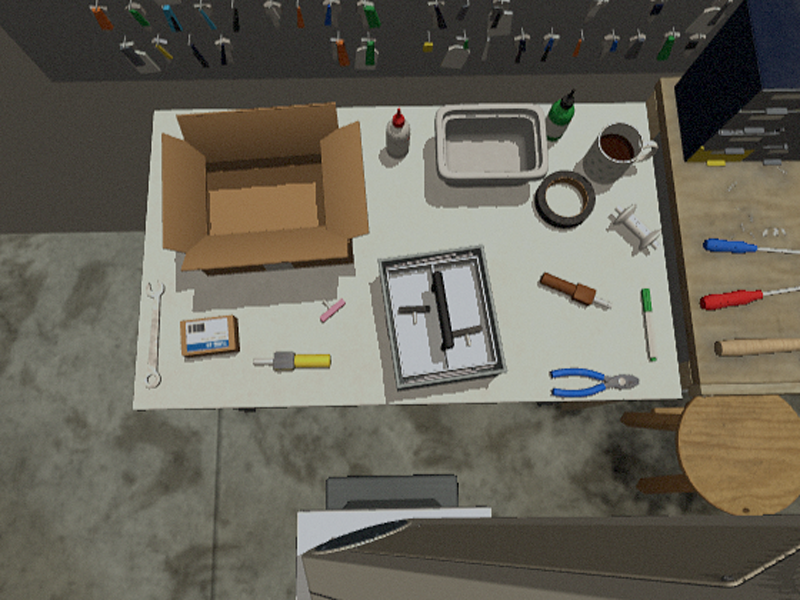

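View pics/side0.png

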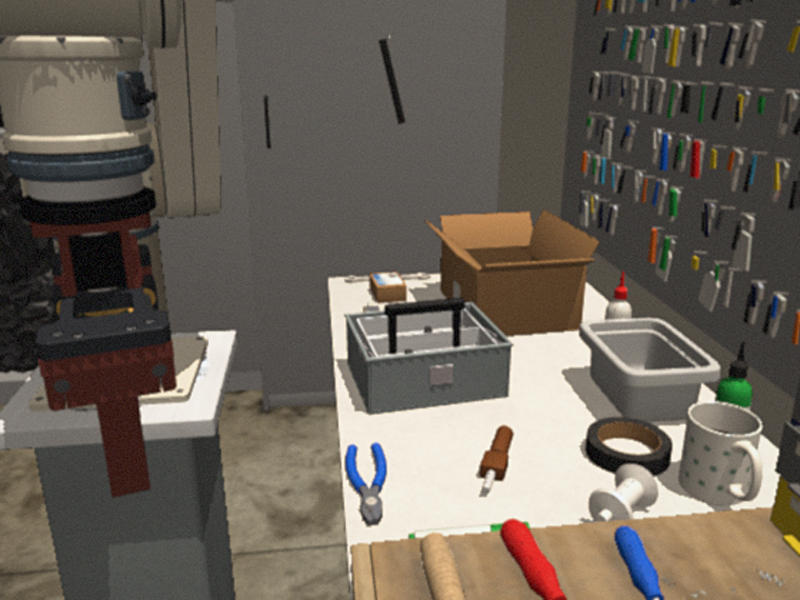

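The top view (800x600) shows the tool box at about (442,317), with its handle bar running from (435,272) to (447,348). The yellow chain tool lies from (254,362) to (331,361), the tube box is at (210,336), and the brown and pink look-alikes are at (575,290) and (332,310). In the side view the bar runs from (388,309) to (465,304). The tray will swing to the right, toward world -y.

```bash
python3 - <<'E'
from h import *
np.set_printoptions(precision=1,suppress=True)
s=lambda u,v:((u+.5)*.7-.5,(v+.5)*.7-.5)
print("handle near",tri(s(447,346),s(389,309)),"far",tri(s(436,275),s(464,304)))
C=[(380,261),(483,247),(505,371),(398,388)]
c=np.array([onz("top",s(*p),85) for p in C]);print(c,c.mean(0))
e=(c[0]-c[3]+c[1]-c[2]);print("box yaw",np.degrees(np.arctan2(e[1],e[0])))
# rim corners by triangulation
print("rim NE",tri(s(483,247),s(462,304)),"SE",tri(s(505,371),s(369,361)), "SW", tri(s(398,388),s(347,317)))
im=ctrl.get_image("top");cv2.imwrite("pics/crop.png",cv2.resize(im[170:300,110:370],(800,400),interpolation=cv2.INTER_CUBIC))
hsv=cv2.cvtColor(im,cv2.COLOR_BGR2HSV)
m=cv2.inRange(hsv,(22,120,80),(35,255,255));m[:225]=0;m[280:]=0;m[:,:170]=0;m[:,260:]=0
print("yellow",cv2.minAreaRect(cv2.findNonZero(m)))
r=cv2.minAreaRect(cv2.findNonZero(m))
for p in cv2.boxPoints(r): print(onz("top",p,11))
g=im[225:280,170:245]
for p in [(254,362),(274,361),(295,361),(331,361)]: print(p,onz("top",s(*p),10))
for p in [(181,322),(237,316),(238,350),(183,356)]: print("tube",onz("top",s(*p),36 if p[1]<340 else 20))
for n in("a","b"):pass
for p in [(413,310),(467,330)]: print("pad",onz("top",s(*p),65))
E
```

```text
handle near [400.9 -85.6 121. ] far [515.3 -73.3 118.7]
[[ 548.4   15.    85. ]
 [ 569.2 -155.4   85. ]
 [ 363.7 -179.    85. ]
 [ 340.5   -9.7   85. ]] [455.4 -82.3  85. ]
box yaw 6.677143630573879
rim NE [ 519.8 -141.2  151.4] SE [ 364.2 -179.4   83.1] SW [342.   -9.8  81.5]
yellow ((218.0, 252.0), (8.0, 24.0), 90.0)
[407.5 164.2  11. ]
[406.4 105.8  11. ]
[386.8 105.7  11. ]
[388.  163.9  11. ]
(254, 362) [396.2 233.1  10. ]
(274, 361) [397.2 199.1  10. ]
(295, 361) [396.5 163.4  10. ]
(331, 361) [395.3 102.1  10. ]
tube [462.8 352.1  36. ]
tube [471.3 258.3  36. ]
tube [415.8 258.5  20. ]
tube [407.4 351.   20. ]
pad [469.4 -37.7  65. ]
pad [ 434.3 -125.    65. ]
```

View pics/crop.png

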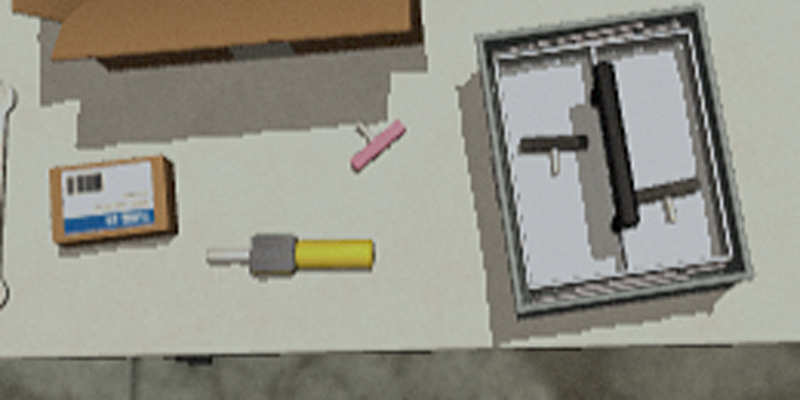

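The crop shows the chain tool's yellow handle pointing toward the box, at world (396,102..164). The box centre is about (456,-82) with a yaw of about 6.5°, and the bar centre is at (457,-81,120). Next I move above the bar.

Emit:
servo_tool(plan=[[0, [289, 521, -10], -9], [0, [289, 521, -10], -9], [0, [289, 521, -10], -9], [0, [289, 521, -10], -9], [0, [289, 521, -10], -9], [0, [289, 521, -10], -9], [0, [289, 521, -10], -9], [0, [289, 521, -10], -9], [0, [289, 521, -10], -9], [0, [289, 521, -10], -9]])

```text
t: 0.98
ee_pos: [370.9, -235.7, 229.7]
orientation: [3.136, 0.181, 0.0]
ft_force: [0.5, 0.2, 0.3]
width: 88.0
grasp_force: 0.0
```

Emit:
servo_tool(plan=[[0, [80, 145, -10], 0], [0, [80, 145, -10], 0], [0, [80, 145, -10], 0], [0, [80, 145, -10], 0], [0, [80, 145, -10], 0], [0, [80, 145, -10], 0], [0, [80, 145, -10], 0]])

```text
t: 1.57
ee_pos: [450.1, -92.5, 219.5]
orientation: [3.136, 0.183, -0.001]
ft_force: [0.4, 0.7, 0.1]
width: 87.7
grasp_force: 0.0
```

Emit:
servo_tool(plan=[[0, [7, 11, 0], 0], [0, [7, 11, -30], 0], [0, [7, 11, -60], 0], [0, [7, 11, -85], 0], [0, [7, 11, -104], 0], [0, [7, 11, -104], 0], [0, [7, 11, -104], 0]])

```text
t: 2.15
ee_pos: [456.4, -82.8, 115.3]
orientation: [-3.136, -0.178, 0.004]
ft_force: [0.5, 0.5, -0.4]
width: 87.9
grasp_force: 0.0
```

```bash
python3 - <<'E'
from h import *
im=pic("side","side1.png");print(ctrl.get_obs())
E
```

```text
{'t': 2.2, 'qpos': array([-2.04616667e-01,  3.88223570e-01,  2.05715843e+00, -1.04128557e-04,
        6.96363933e-01,  1.25270880e+00]), 'qvel': array([ 0.00937705, -0.02327446, -0.01525517,  0.00012042, -0.0016455 ,
        0.00065813]), 'joint_torque': array([-6.68857433e-02, -4.10475397e+01, -1.67732853e+01,  1.98112673e-02,
       -5.17989078e-02, -6.71505040e-03]), 'ee_pos': array([457.34422032, -82.77513618, 116.19684918]), 'orientation': array([ 3.13650576e+00,  1.78267881e-01, -2.59701061e-04]), 'ft_force': array([ 1.01147471,  0.32545797, -1.24459206]), 'moment': array([ 0.02498542,  0.04555891, -0.00797809]), 'grasp_force': 0.0, 'width': 87.69779714292517}
```

View pics/side1.png

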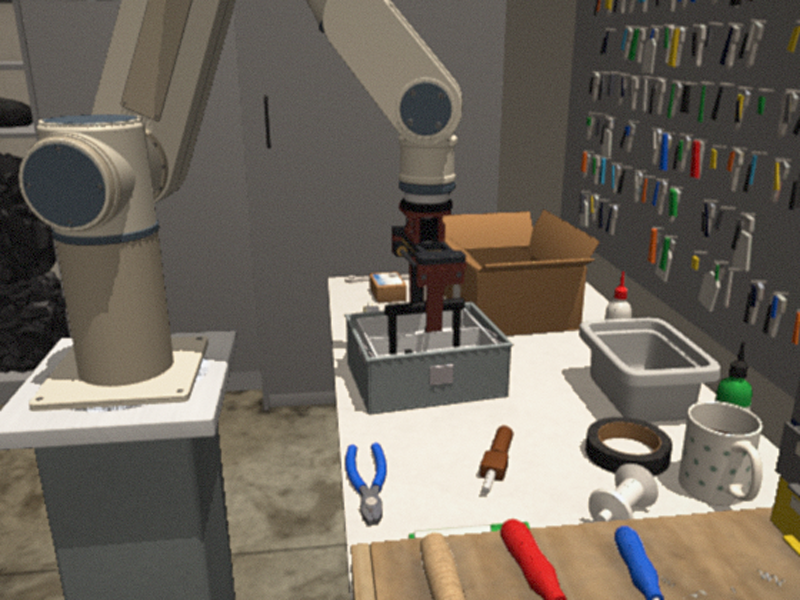

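```bash
python3 - <<'E'
from h import *
print(proj("side",[[462,-126,102],[452,-39,102],[457,-83,120],[457,-81,129],[462,-126,150]])/.7)
im=cv2.imread("pics/side1.png");cv2.imwrite("pics/c1.png",cv2.resize(im[230:360,360:500],(700,650-50),interpolation=cv2.INTER_NEAREST))
E
```

```text
[[433.60164983 329.3372111 ]
 [418.02097598 308.1895568 ]
 [425.69907425 307.20238278]
 [425.55920847 301.04734831]
 [434.10666419 297.92809281]]
```

View pics/c1.png

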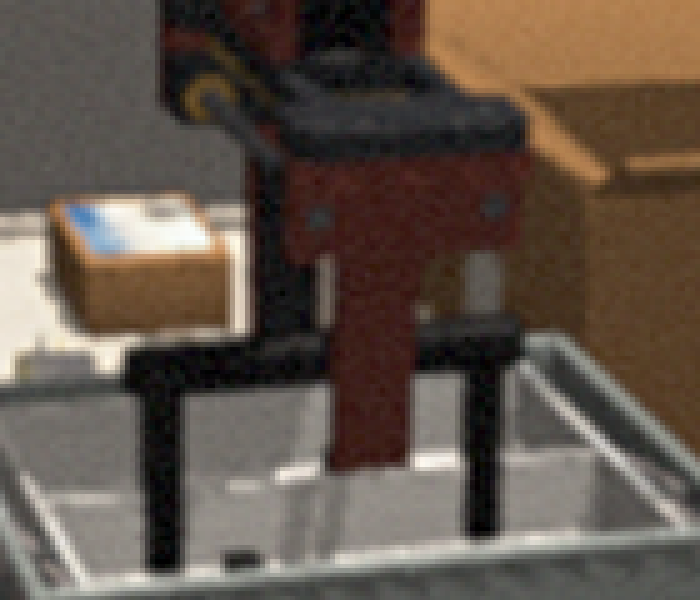

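The crop shows the near finger in front of the bar (tip at about (433,330) in the side view) and the far finger behind it, so the bar is straddled. Closing now.

Emit:
servo_tool(plan=[[1, [0, 0, 0], 0], [1, [0, 0, 0], 0], [1, [0, 0, 0], 0], [1, [0, 0, 0], 0], [1, [0, 0, 0], 0], [1, [0, 0, 0], 0], [1, [0, 0, 0], 0], [1, [0, 0, 0], 0]])

```text
t: 2.87
ee_pos: [457.5, -81.5, 115.7]
orientation: [-3.136, -0.182, -0.0]
ft_force: [0.3, 0.0, 0.1]
width: 38.0
grasp_force: 0.0
```

```bash
python3 - <<'E'
from h import *
a=np.radians(6.5)
def d(q): return .110e3*(np.cos(q-.1745)-.985), 110*(np.sin(q-.1745)+.174)
for q in np.arange(0,2.71,.09):
    y,z=d(q); print(round(q,2),np.round([-np.sin(a)*y,np.cos(a)*y,z]))
E
```

```text
0.0 [ 0. -0.  0.]
0.09 [-0.  1. 10.]
0.18 [-0.  2. 20.]
0.27 [-0.  1. 30.]
0.36 [ 0. -0. 39.]
0.45 [ 0. -2. 49.]
0.54 [ 1. -6. 58.]
0.63 [  1. -10.  68.]
0.72 [  2. -14.  76.]
0.81 [  2. -20.  84.]
0.9 [  3. -26.  92.]
0.99 [  4. -33.  99.]
1.08 [  5. -40. 106.]
1.17 [  5. -48. 111.]
1.26 [  6. -57. 116.]
1.35 [  7. -66. 121.]
1.44 [  9. -75. 124.]
1.53 [ 10. -84. 127.]
1.62 [ 11. -94. 128.]
1.71 [  12. -104.  129.]
1.8 [  13. -114.  129.]
1.89 [  14. -123.  128.]
1.98 [  15. -133.  126.]
2.07 [  16. -143.  123.]
2.16 [  17. -152.  120.]
2.25 [  18. -161.  115.]
2.34 [  19. -169.  110.]
2.43 [  20. -177.  104.]
2.52 [  21. -184.   98.]
2.61 [  22. -191.   91.]
2.7 [  22. -197.   83.]
```

Fingers still closing.

Emit:
servo_tool(plan=[[1, [0, 0, 0], 0], [1, [0, 0, 0], 0], [1, [0, 0, 0], 0], [1, [0, 0, 0], 0], [1, [0, 0, 0], 0], [1, [0, 0, 0], 0]])

```text
t: 3.37
ee_pos: [457.4, -81.2, 115.6]
orientation: [-3.136, -0.182, 0.0]
ft_force: [0.5, 4.2, -0.2]
width: 14.5
grasp_force: 30.0
```

Emit:
servo_tool(plan=[[1, [0, 1, 10], 0], [1, [0, 1, 20], 0], [1, [0, 1, 30], 0], [1, [0, 0, 39], 0], [1, [0, -2, 49], 0], [1, [1, -6, 58], 0], [1, [1, -10, 68], 0], [1, [2, -14, 76], 0], [1, [2, -20, 84], 0], [1, [3, -26, 92], 0]])

```text
t: 4.2
ee_pos: [460.7, -107.7, 208.7]
orientation: [-3.136, -0.181, -0.001]
ft_force: [1.5, 1.8, -3.3]
width: 14.9
grasp_force: 30.0
```

Emit:
servo_tool(plan=[[1, [1, -7, 7], 0], [1, [2, -14, 14], 0], [1, [2, -22, 19], 0], [1, [3, -31, 24], 0], [1, [4, -40, 29], 0], [1, [6, -49, 32], 0], [1, [7, -58, 35], 0], [1, [8, -68, 36], 0], [1, [9, -78, 37], 0], [1, [10, -88, 37], 0]])

```text
t: 5.03
ee_pos: [471.5, -196.5, 244.7]
orientation: [3.136, 0.181, 0.004]
ft_force: [10.0, 1.9, -13.8]
width: 14.4
grasp_force: 30.0
```

Emit:
servo_tool(plan=[[1, [1, -9, -1], 0], [1, [2, -19, -3], 0], [1, [3, -29, -6], 0], [1, [4, -38, -9], 0], [1, [5, -47, -14], 0], [1, [6, -55, -19], 0], [1, [7, -63, -25], 0], [1, [8, -70, -31], 0], [1, [9, -77, -38], 0], [1, [9, -81, -43], 0]])

```text
t: 5.87
ee_pos: [481.4, -276.2, 200.8]
orientation: [-3.134, -0.18, -0.006]
ft_force: [14.4, 11.0, -9.6]
width: 14.7
grasp_force: 30.0
```

Emit:
servo_tool(plan=[[1, [-1, 0, -1], 0], [1, [-1, 0, -1], 0], [0, [-1, 0, -1], 0], [0, [-1, 0, -1], 0], [0, [-1, 0, -1], 0], [0, [-1, 0, -1], 0], [0, [-1, 0, -1], 0], [0, [-1, 0, -1], 0], [0, [-1, 0, -1], 0], [0, [-1, 0, -1], 0]])

```text
t: 6.7
ee_pos: [478.4, -276.6, 200.8]
orientation: [3.136, 0.181, 0.0]
ft_force: [0.3, -0.3, 0.0]
width: 64.4
grasp_force: 0.0
```

Emit:
servo_tool(plan=[[0, [0, 0, 35], 0], [0, [0, 0, 70], 0], [0, [-20, 100, 70], 84], [0, [-40, 230, 70], 84], [0, [-82, 427, 70], 84], [0, [-82, 427, 70], 84], [0, [-82, 427, 70], 84], [0, [-82, 427, 70], 84], [0, [-82, 427, 70], 84], [0, [-82, 427, 70], 84]])

```text
t: 7.53
ee_pos: [415.0, 52.5, 271.0]
orientation: [2.66, 1.67, 0.001]
ft_force: [1.3, 0.8, 0.3]
width: 87.9
grasp_force: 0.0
```

```bash
python3 - <<'E'
from h import *
o=ctrl.get_obs();print(o["ee_pos"],o["orientation"],o["qpos"])
pic("side","side2.png")
E
```

```text
[414.99329097  52.47228018 270.97522657] [2.66020158e+00 1.67048064e+00 1.02181927e-03] [ 9.73599123e-02  6.26792653e-02  2.02702398e+00 -6.28349492e-05
  1.05113489e+00  5.46747909e-01]
```

View pics/side2.png

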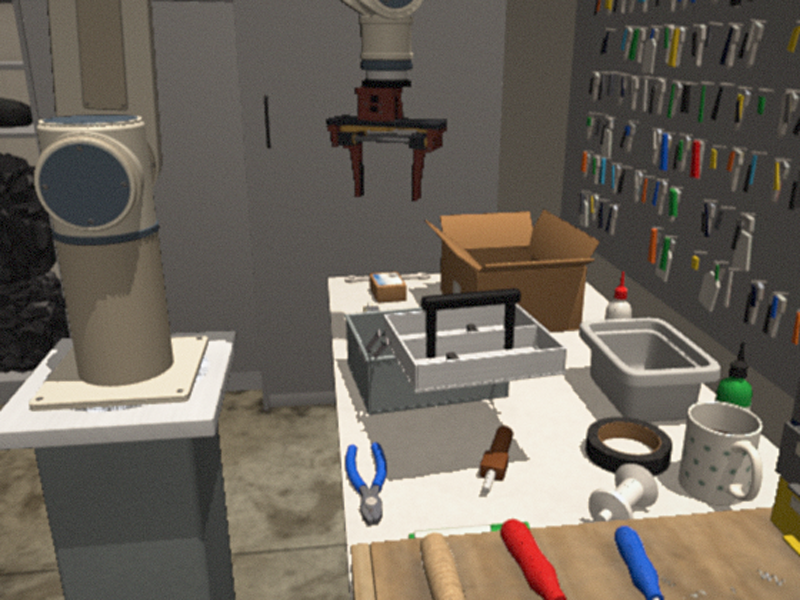

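The side view shows the tray fully open, resting beside the box with both pads in it. Continuing to the chain tool.

Emit:
servo_tool(plan=[[0, [-19, 97, 0], 25.7], [0, [-19, 97, 0], 25.7], [0, [-19, 97, 0], 25.7], [0, [-19, 97, -40], 25.7], [0, [-19, 97, -80], 25.7], [0, [-19, 97, -120], 25.7], [0, [-19, 97, -160], 25.7], [0, [-19, 97, -200], 25.7], [0, [-19, 97, -200], 25.7], [0, [-19, 97, -200], 25.7]])

```text
t: 8.42
ee_pos: [395.1, 147.2, 69.2]
orientation: [-2.227, -2.212, 0.009]
ft_force: [0.6, 0.4, 0.4]
width: 87.4
grasp_force: 0.0
```

```bash
python3 - <<'E'
from h import *
pic("top","top2.png");o=ctrl.get_obs();print(o["ee_pos"],o["orientation"])
E
```

```text
[396.90939422 147.82407678  71.24444645] [-2.22837784e+00 -2.21375271e+00  1.68607860e-03]
```

View pics/top2.png

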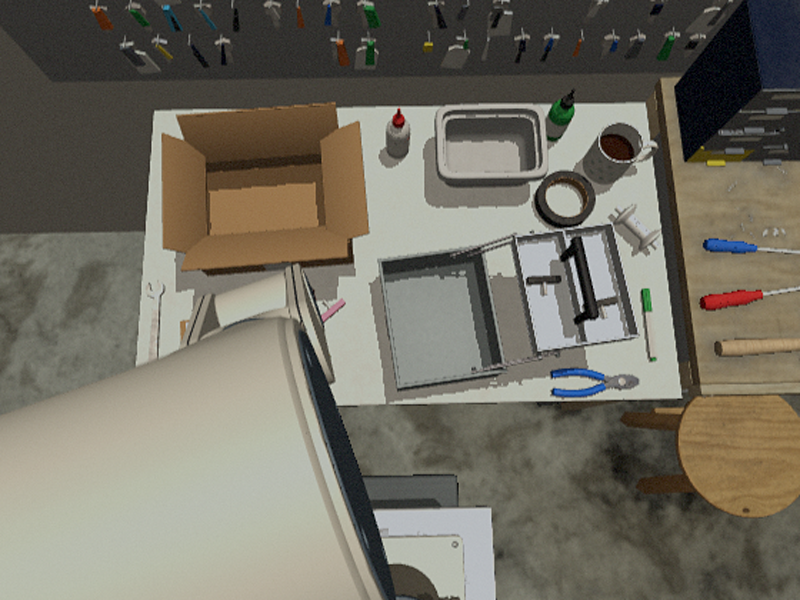

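The top view shows the mouth clear (box centre at about (440,320)), with both pads in the open tray at (543,281) and (603,302). Now descend and grip.

Emit:
servo_tool(plan=[[0, [0, 1, -25], 0], [0, [0, 1, -45], 0], [0, [0, 1, -53], 0], [0.7, [0, 1, -53], 0], [0.85, [0, 1, -53], 0], [1, [0, 1, -53], 0], [1, [0, 1, -53], 0], [1, [0, 1, -53], 0], [1, [0, 1, -53], 0], [1, [0, 1, -53], 0]])

```text
t: 9.3
ee_pos: [397.0, 148.9, 18.0]
orientation: [2.229, 2.214, 0.001]
ft_force: [-0.1, -0.5, 0.2]
width: 44.5
grasp_force: 0.0
```

Emit:
servo_tool(plan=[[1, [0, 0, 0], 0], [1, [0, 0, 0], 0], [1, [0, 0, 0], 0], [1, [0, 0, 0], 0], [1, [0, 0, 0], 0], [1, [0, 0, 0], 0]])

```text
t: 9.8
ee_pos: [396.7, 148.8, 17.6]
orientation: [-2.229, -2.214, 0.0]
ft_force: [-0.1, 0.7, -0.3]
width: 22.3
grasp_force: 30.0
```

Gripped at 22 mm. I lift, turn the tool along the box's x, and carry it over the compartment.

Emit:
servo_tool(plan=[[1, [0, 0, 15], 0], [1, [0, 0, 45], 0], [1, [0, 0, 80], 0], [1, [0, 0, 115], 0], [1, [0, 0, 145], 0], [1, [8, -35, 145], -7], [1, [15, -60, 145], -14], [1, [20, -85, 145], -21], [1, [25, -110, 145], -28], [1, [30, -130, 145], -35]])

```text
t: 10.63
ee_pos: [426.5, 17.3, 162.6]
orientation: [-2.796, -1.433, 0.001]
ft_force: [0.1, 0.7, -1.5]
width: 22.3
grasp_force: 30.0
```

Emit:
servo_tool(plan=[[1, [3, -20, 0], -7], [1, [5, -40, 0], -14], [1, [8, -60, 0], -21], [1, [10, -75, 0], -28], [1, [12, -88, 0], -35], [1, [12, -88, 0], -42], [1, [12, -88, 0], -48.4], [1, [12, -88, 0], -48.4], [1, [12, -88, 0], -48.4]])

```text
t: 11.38
ee_pos: [438.5, -69.2, 162.4]
orientation: [-3.137, -0.176, 0.001]
ft_force: [-0.4, -0.8, -2.7]
width: 22.2
grasp_force: 30.0
```

Emit:
servo_tool(plan=[[1, [0, 0, -25], 0], [1, [0, 0, -50], 0], [1, [0, 0, -70], 0], [1, [0, 0, -85], 0], [1, [0, 0, -98], 0], [1, [0, 0, -110], 0], [1, [0, 0, -120], 0], [1, [0, 0, -128], 0], [1, [0, 0, -134], 0], [1, [0, 0, -134], 0]])

```text
t: 12.22
ee_pos: [438.4, -69.0, 27.8]
orientation: [-3.137, -0.172, 0.002]
ft_force: [0.3, -0.4, -2.5]
width: 22.6
grasp_force: 30.0
```

Emit:
servo_tool(plan=[[1, [0, 0, -3], 0], [1, [0, 0, -4], 0], [0.5, [0, 0, -4], 0], [0.3, [0, 0, -4], 0], [0.3, [0, 0, -4], 0], [0.3, [0, 0, -4], 0], [0.3, [0, 0, -4], 0], [0.3, [0, 0, -4], 0], [0.3, [0, 0, -4], 0]])

```text
t: 12.97
ee_pos: [438.8, -69.2, 24.8]
orientation: [3.137, 0.171, 0.0]
ft_force: [0.1, -0.3, 0.1]
width: 61.0
grasp_force: 0.0
```

Emit:
servo_tool(plan=[[0.3, [0, 0, 30], 0], [0.3, [0, 0, 70], 0], [0.3, [0, 0, 110], 0], [0, [0, 0, 150], 0], [0, [0, 0, 190], 0], [0, [0, 0, 230], 0], [0, [0, 0, 245], 0], [0, [10, -60, 245], 0], [0, [20, -100, 245], 0], [0, [27, -140, 245], 0]])

```text
t: 13.8
ee_pos: [462.9, -192.9, 270.7]
orientation: [3.136, 0.174, 0.003]
ft_force: [-0.0, 0.5, -0.7]
width: 87.7
grasp_force: 0.0
```

Emit:
servo_tool(plan=[[0, [8, -40, 0], 0], [0, [13, -67, 0], 0], [0, [13, -67, 0], 0], [0, [13, -67, 0], 0], [0, [13, -67, 0], 0]])

```text
t: 14.22
ee_pos: [474.9, -258.2, 269.2]
orientation: [-3.136, -0.17, 0.002]
ft_force: [0.0, 0.0, -0.6]
width: 87.8
grasp_force: 0.0
```

```bash
python3 - <<'E'
from h import *
im=pic("top","top3.png");o=ctrl.get_obs();print(o["ee_pos"],o["orientation"])
cv2.imwrite("pics/c3.png",cv2.resize(im[160:290,240:470],(800,452),interpolation=cv2.INTER_CUBIC))
E
```

```text
[ 474.97970095 -257.76516696  269.37769554] [-3.13608203e+00 -1.71443421e-01  1.40129207e-03]
```

View pics/c3.png

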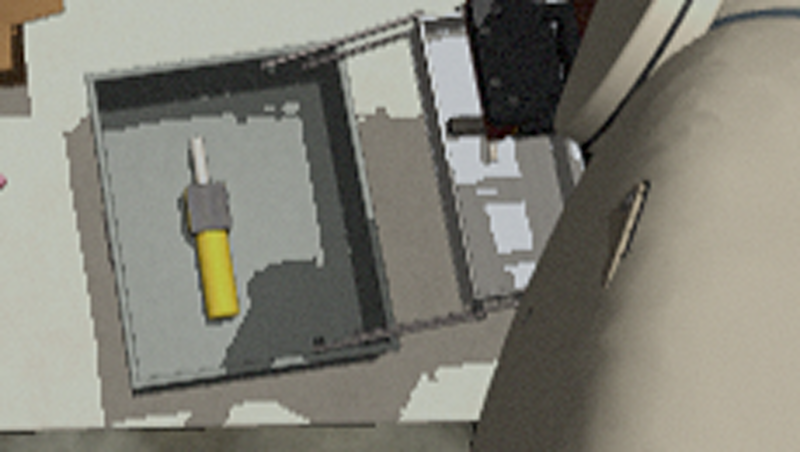

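The crop shows the chain tool lying flat in the compartment, at crop pixels (190..235, 140..320), clear of the walls and links. Next I regrasp the handle.

Emit:
servo_tool(plan=[[0, [3, -19, 0], 0], [0, [3, -19, -20], 0], [0, [3, -19, -45], 0], [0, [3, -19, -65], 0], [0, [3, -19, -71], 0], [0.6, [3, -19, -71], 0], [0.8, [3, -19, -71], 0], [1, [3, -19, -71], 0], [1, [3, -19, -71], 0], [1, [3, -19, -71], 0]])

```text
t: 15.1
ee_pos: [479.1, -278.1, 199.8]
orientation: [3.136, 0.171, 0.003]
ft_force: [0.4, 0.4, 0.3]
width: 57.8
grasp_force: 0.0
```

Emit:
servo_tool(plan=[[1, [0, 0, 0], 0], [1, [0, 0, 0], 0], [1, [0, 0, 0], 0], [1, [0, 0, 0], 0], [1, [0, 0, 0], 0], [1, [0, 0, 0], 0], [1, [0, 0, 0], 0], [1, [0, 0, 0], 0]])

```text
t: 15.77
ee_pos: [478.5, -278.4, 198.7]
orientation: [3.136, 0.172, -0.0]
ft_force: [-0.5, -2.8, -1.4]
width: 14.9
grasp_force: 30.0
```

Emit:
servo_tool(plan=[[1, [0, 6, 8], 0], [1, [-1, 13, 15], 0], [1, [-2, 20, 21], 0], [1, [-3, 28, 27], 0], [1, [-4, 36, 32], 0], [1, [-5, 45, 37], 0], [1, [-6, 54, 40], 0], [1, [-7, 64, 43], 0], [1, [-8, 74, 45], 0], [1, [-9, 83, 46], 0]])

```text
t: 16.6
ee_pos: [468.2, -194.6, 245.3]
orientation: [3.136, 0.172, -0.004]
ft_force: [-6.9, -1.6, 4.1]
width: 15.0
grasp_force: 30.0
```

Emit:
servo_tool(plan=[[1, [-1, 10, 0], 0], [1, [-2, 20, -1], 0], [1, [-3, 30, -2], 0], [1, [-4, 39, -5], 0], [1, [-6, 48, -8], 0], [1, [-7, 57, -13], 0], [1, [-8, 66, -18], 0], [1, [-8, 74, -23], 0], [1, [-9, 81, -30], 0], [1, [-10, 88, -37], 0]])

```text
t: 17.43
ee_pos: [456.8, -105.5, 206.4]
orientation: [-3.135, -0.171, 0.009]
ft_force: [-5.1, -1.9, -4.4]
width: 14.8
grasp_force: 30.0
```

Emit:
servo_tool(plan=[[1, [0, 6, -8], 0], [1, [0, 11, -16], 0], [1, [0, 15, -24], 0], [1, [0, 19, -33], 0], [1, [0, 23, -42], 0], [1, [0, 25, -51], 0], [1, [0, 26, -60], 0], [1, [0, 27, -69], 0], [1, [0, 27, -76], 0], [1, [0, 26, -82], 0]])

```text
t: 18.27
ee_pos: [453.7, -80.5, 123.3]
orientation: [-3.135, -0.172, 0.019]
ft_force: [-11.8, -4.6, -2.6]
width: 15.0
grasp_force: 30.0
```

Emit:
servo_tool(plan=[[1, [0, 0, -3], 0], [1, [0, 0, -5], 0], [1, [0, -1, -7], 0], [1, [0, -1, -8], 0], [1, [0, -1, -9], 0], [1, [0, -1, -9], 0], [1, [0, -1, -9], 0]])

```text
t: 18.85
ee_pos: [454.1, -81.5, 116.0]
orientation: [-3.135, -0.172, 0.017]
ft_force: [-17.0, -5.2, 14.2]
width: 14.6
grasp_force: 30.0
```

Emit:
servo_tool(plan=[[1, [0, 0, -1], 0], [1, [0, 0, -1], 0], [0, [0, 0, -1], 0], [0, [0, 0, -1], 0], [0, [0, 0, -1], 0], [0, [0, 0, -1], 0], [0, [0, 0, -1], 0], [0, [0, 0, -1], 0], [0, [0, 0, -1], 0], [0, [0, 0, -1], 0]])

```text
t: 19.68
ee_pos: [459.6, -81.8, 115.6]
orientation: [-3.137, -0.171, 0.0]
ft_force: [0.2, -0.3, -0.6]
width: 64.4
grasp_force: 0.0
```

Emit:
servo_tool(plan=[[0, [0, 0, 20], 0], [0, [0, 0, 50], 0], [0, [0, 0, 90], 0], [0, [0, 0, 130], 0], [0, [0, -80, 130], 0], [0, [0, -120, 130], 0], [0, [0, -160, 130], 0], [0, [-30, -300, 130], 0], [0, [-30, -300, 130], 0], [0, [-30, -300, 130], 0]])

```text
t: 20.52
ee_pos: [437.7, -332.0, 245.7]
orientation: [3.137, 0.171, 0.0]
ft_force: [1.3, -0.6, -0.3]
width: 87.8
grasp_force: 0.0
```

```bash
python3 - <<'E'
from h import *
im=pic("top","top4.png");cv2.imwrite("pics/c4.png",cv2.resize(im[160:290,240:420],(800,578),interpolation=cv2.INTER_CUBIC))
E
```

```text
(no output)
```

View pics/c4.png

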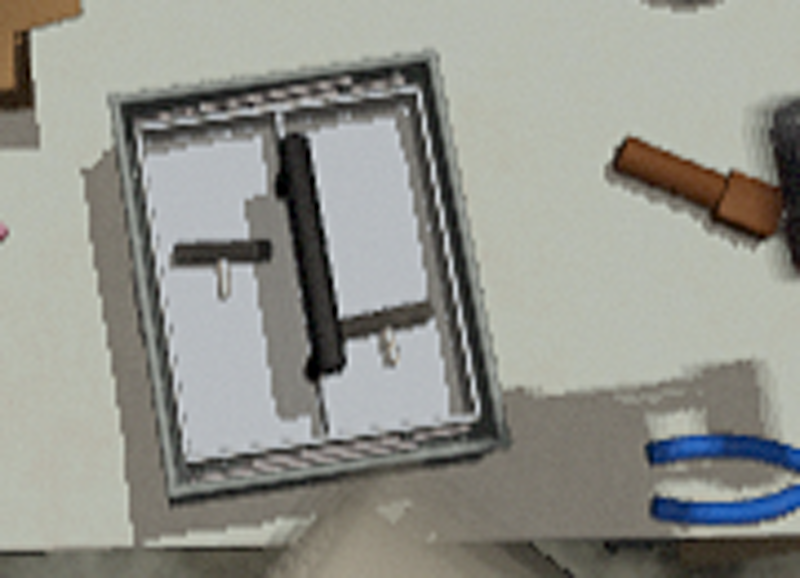

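The crop shows the tray level in the box with both pads in place, as at the start. I'll compare it with the first picture and hand in if they match.

```bash
python3 - <<'E'
from h import *
a,b=[cv2.imread(f"pics/{n}.png",0)[240:395,375:510].astype(np.float32) for n in("top0","top4")]
print(cv2.phaseCorrelate(a,b),np.abs(a-b).mean())
h0,h1=[cv2.imread(f"pics/{n}.png",0)[265:355,425:460].astype(np.float32) for n in("top0","top4")]
s=cv2.phaseCorrelate(h0,h1);print(s)
if np.hypot(*s[0])<1.5: print(ctrl.close_job())
E
```

```text
((0.47919570295029246, -0.02844112705054158), 0.914931119857011) 4.075125
((-0.013569241968557577, 0.029590021988909143), 1.04755262784016)
the job is handed in; nothing more can be done
None
```

The job is handed in: the chain tool is in the compartment, the tray is back fully down with both brake pads in it, and the boxed inner tube was not touched; the interface gave no verdict.

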